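# Find the rocking corner of the sorting plate and press its shim flat

## Robot

A 6-joint arm with a two-finger parallel gripper is mounted at the origin on the work surface. World frame = base frame: x ahead of the robot, y to its left, z up, the work surface at z = 0. Lengths are in m, angles in rad, forces in N, time in s.
With the tool pointing down it reaches from about 0.325 to 0.75 m from the base axis. Payload 7.6 kg.
Tool frame: the origin (TCP) lies at the very end of the fingers, on their centre line; the grasp point (between the pads) lies 19 mm behind it; z points along the fingers, x is the direction in which the jaws open and shut, and the axes are right-handed (so a half turn about z gives the same grasp; the last joint's range is limited). The gripper opens to 85 mm and grips with 20 to 120 N. Pads are 22 mm wide; open, the fingers measure 114 mm over their backs; the gripper's body (76 mm by 85 mm) begins 54 mm behind the grasp point. The pads swing forward as they close: fully open they stand 13 mm farther back than shut.
Start: joints at [-1.336, 0.052, 1.401, -0, 1.689, -0.07], TCP at [0.158, -0.501, 0.202] pointing down, gripper open.
Joint ranges: [-2.9, 2.9], [-0.91, 2.17], [0.12, 2.37], [-1.06, 4.2], [0.26, 2.73], [-2.93, 2.93]. Speed limits (rad/s): [2.57, 2.57, 3.01, 3.14, 3.14, 3.14].

## Interface

Orientations are given as a unit quaternion [w, x, y, z].
In Python, from station import telemetry, viewer, env gives the robot as it stands. The module is installed in compiled form; this text tells all that it offers.
- The arm moves only by the shell command python3 -m crank 'ROWS' [OPENING] [FORCE]. ROWS is a JSON object of lists of equal length, an entry for each row: "travel": the shift along the tool's x, y, z normalised to -1 to 1, where 1 is 100 cm, a list of three; "angular": the turn, a rotation vector about the tool's x, y, z normalised to -1 to 1, where 1 is 0.5 rad, a list of three. In form: {"travel": [[x, y, z], ...], "angular": [[wx, wy, wz], ...]}. A call has 1 to 12 rows; each row shifts and turns the commanded pose from where the row before left it, along the tool's axes as they then stand; what a row does not reach is not made up. A row lasts 1/12 s, in which the tool goes at most 41.7 mm and 7.16 degrees, less where a joint would pass 70% of its speed; a pose out of reach is approached as far as the arm can. A call with a number of a shift or a turn outside -1 to 1 is refused whole. A call with a gripper value outside its range is refused whole. OPENING is the opening, from -1 (shut) to 1 (fully open), so that 0 is half open, set as the call begins (- or left out, the last holds). The fingers move at their own pace and stop on an object; FORCE is the grip in N (left out, the last holds). Time passes only in rows, so rows that do not move let the fingers close. It gives the time, the measured TCP pose, the force and the opening at its end, in the units of the state.
- telemetry.read_state(): the state, without advancing time (a new reading comes with each control period).
- viewer.snapshot(name): name is "scene" or "side" or "wrist"; returns the picture (400x640x3 uint8, blue, green, red); there is no depth.
- viewer.calibration(name): a dict with "fx", "fy", "cx", "cy" (pixels), "extrinsics" (4x4, takes a point from camera to world coordinates). Camera axes: x right, y up, looking along -z (the intrinsics and any distortion apply to the point x, -y, -z); pixel columns grow to the right and rows downward; lengths in m; the calibration is good to about 2 mm. A picture is of the moment at which its call begins: read the wrist's pose just before it. calibration takes no time and is no camera call; for the wrist camera it gives the pose at the moment of the call.
- env.close_job(): hands the job in, once; it reports no verdict.
The state is a dict: "time_s": time; "joints": joint angles; "qd": joint speeds; "joint_efforts": joint torques, N m; "tcp_pos": TCP position; "orientation": TCP orientation; "force": force on the tool from outside, world axes, zero at the start; "ft_torque": the same for the moment, N m; "finger_gap": finger opening in m.
Only numpy, scipy, OpenCV 4.12 (cv2) and the standard library are available. Lean on these libraries where they do the work, as an engineer would, in place of code of your own. Each camera call takes 0.05 s, during which the arm holds its last target.

## Task

One corner of the aluminium plate on the seed-packet bench rocks. Press gently with the fingertips on the plate's black corner pads, one after another, until you have found the corner that sinks, then press the orange shim lever beside that corner fully down flat so that it stays there, leaving the other three shims standing. Only press: do not shift or lift the plate, and leave everything else on and around it where it stands.

Things in the scene. Friction and masses are not known exactly. Their poses are not given: they have to be found in the camera images.
- frame: grey levelling frame fixed to the table, 150 mm (x) by 176 mm (y). Origin at the centre of its underside, on the table top; x points from its front (robot side) to its rear, y to its left; front/rear and left/right of corners and shims are meant so. Four hidden feet on it carry the plate; low dark stops keep the plate from sliding.
- plate: loose bright aluminium plate 150 x 170 x 8 mm, about 0.9 kg, lying level on four feet. Origin at the centre of its underside, 36 mm above the table; axes as the frame's. Three feet are solid; the fourth, a different one each time, is soft: its corner starts to sink at about 2 N, has sunk 4 mm by 5 N, stops there, and springs back when let go. Only pressing tells which.
- corner_front_left (a point): centre of the top face of the black rubber pad (24 mm across, 2 mm thick) at the front left corner of the plate, right over that corner's foot; 46 mm above the table. Press here, straight down, to feel the corner: over a solid foot it gives under 1 mm, over the soft one 4 mm.
- shim_front_left (a joint): hinge of the orange shim lever beside the front left corner, rad: 0 standing up (start; about 40 degrees above level), 0.70 pressed flat (level), where it meets a stop. It stays where it is left. Pushing it down takes about 4 to 6 N near its end. Flat, its cam holds that plate corner up from below if the foot is soft; over a solid foot the lever jams about half-way and would stay there.
- shim_front_left_pad (a point): press point, with black ribs, on the orange shim lever of the front left corner: a leaf 34 mm wide (frame x) sticking out sideways from a hinge along frame x, 80 mm from the frame's middle, 20 mm high; free end 60 mm from the hinge. This point: 56 mm front or rear of the middle; standing, 116 mm sideways, 55 mm high; flat, 130 mm sideways, 24 mm high.
- corner_front_right (a point): centre of the top face of the black rubber pad (24 mm across, 2 mm thick) at the front right corner of the plate, right over that corner's foot; 46 mm above the table. Press here, straight down, to feel the corner: over a solid foot it gives under 1 mm, over the soft one 4 mm.
- shim_front_right (a joint): hinge of the orange shim lever beside the front right corner, rad: 0 standing up (start; about 40 degrees above level), 0.70 pressed flat (level), where it meets a stop. It stays where it is left. Pushing it down takes about 4 to 6 N near its end. Flat, its cam holds that plate corner up from below if the foot is soft; over a solid foot the lever jams about half-way and would stay there.
- shim_front_right_pad (a point): press point, with black ribs, on the orange shim lever of the front right corner: a leaf 34 mm wide (frame x) sticking out sideways from a hinge along frame x, 80 mm from the frame's middle, 20 mm high; free end 60 mm from the hinge. This point: 56 mm front or rear of the middle; standing, 116 mm sideways, 55 mm high; flat, 130 mm sideways, 24 mm high.
- corner_rear_left (a point): centre of the top face of the black rubber pad (24 mm across, 2 mm thick) at the rear left corner of the plate, right over that corner's foot; 46 mm above the table. Press here, straight down, to feel the corner: over a solid foot it gives under 1 mm, over the soft one 4 mm.
- shim_rear_left (a joint): hinge of the orange shim lever beside the rear left corner, rad: 0 standing up (start; about 40 degrees above level), 0.70 pressed flat (level), where it meets a stop. It stays where it is left. Pushing it down takes about 4 to 6 N near its end. Flat, its cam holds that plate corner up from below if the foot is soft; over a solid foot the lever jams about half-way and would stay there.
- shim_rear_left_pad (a point): press point, with black ribs, on the orange shim lever of the rear left corner: a leaf 34 mm wide (frame x) sticking out sideways from a hinge along frame x, 80 mm from the frame's middle, 20 mm high; free end 60 mm from the hinge. This point: 56 mm front or rear of the middle; standing, 116 mm sideways, 55 mm high; flat, 130 mm sideways, 24 mm high.
- corner_rear_right (a point): centre of the top face of the black rubber pad (24 mm across, 2 mm thick) at the rear right corner of the plate, right over that corner's foot; 46 mm above the table. Press here, straight down, to feel the corner: over a solid foot it gives under 1 mm, over the soft one 4 mm.
- shim_rear_right (a joint): hinge of the orange shim lever beside the rear right corner, rad: 0 standing up (start; about 40 degrees above level), 0.70 pressed flat (level), where it meets a stop. It stays where it is left. Pushing it down takes about 4 to 6 N near its end. Flat, its cam holds that plate corner up from below if the foot is soft; over a solid foot the lever jams about half-way and would stay there.
- shim_rear_right_pad (a point): press point, with black ribs, on the orange shim lever of the rear right corner: a leaf 34 mm wide (frame x) sticking out sideways from a hinge along frame x, 80 mm from the frame's middle, 20 mm high; free end 60 mm from the hinge. This point: 56 mm front or rear of the middle; standing, 116 mm sideways, 55 mm high; flat, 130 mm sideways, 24 mm high.
- weight: brass calibration weight, 26 mm across, 36 mm tall, standing loose near the middle of the plate; leave it standing there. Origin at its underside
- stamp: hand stamp with wooden handle, 26 mm square foot, 52 mm tall, standing between the two left shim levers; leave alone. Origin at its underside
- block: small pale wood block 30 x 30 x 35 mm standing between the two right shim levers; leave alone. Origin at its underside
- tape: roll of amber tape, 84 mm across, 22 mm high, lying right of the frame; leave alone. Origin at its underside
- jar: jar with white cap, 64 mm across, 90 mm tall, right of the frame; leave alone. Origin at its underside
- phone: black phone 74 x 155 x 8 mm lying left of the frame; leave alone. Origin at its underside
- cup: green cup 74 mm across, 95 mm tall, left of the frame; leave alone. Origin at its underside
Mind the look-alikes: they are no part of the job. Leave any brown or red look-alike of the plate alone.

How it is judged:
By the outcome, as a careful person would: the job done as asked, in the order asked, and still so for the second after the job is handed in, with the robot touching nothing.
It also fails if it takes over 58 s, if anything falls off the work surface, if the arm or the gripper's body presses on something with over 40 N, if the wrist force passes 120 N, or if a joint passes its speed limit or range.

## Working session

There is one attempt and no reset: what is moved stays moved. The work goes in short steps, Python scripts to look and compute and a shell command to move; the robot and the scene stay as the last step left them, time stands still between calls to the robot, and variables do not carry over. Pictures are saved under pics/ and viewed, and the job is handed in when it is done.

```bash
mkdir -p pics; ls; python3 - <<'E'
from station import telemetry, viewer
import cv2
print(telemetry.read_state())
for n in ("scene","side","wrist"):
    c=viewer.calibration(n); print(n,c)
    cv2.imwrite(f"pics/{n}0.png",viewer.snapshot(n))
E
```

```text
pics
{'time_s': 0.0, 'joints': array([-1.33624221e+00,  5.28318473e-02,  1.40175379e+00,  4.00003939e-06,
        1.68856612e+00, -7.03289441e-02]), 'qd': array([ 0.00052507, -0.00124906, -0.00052135, -0.0004261 , -0.00116794,
       -0.00095793]), 'joint_efforts': array([-6.96473999e-04, -3.81671333e+01, -3.60184407e+01, -1.56771439e-04,
        6.11568539e-03,  1.17390326e-05]), 'tcp_pos': array([ 0.15752324, -0.50044767,  0.20086035]), 'orientation': array([-5.05672381e-04,  8.06281989e-01, -5.91530850e-01, -5.93296286e-04]), 'force': array([ 0.33096363, -0.29734119, -0.98260907]), 'ft_torque': array([ 0.01719371,  0.00350529, -0.0493071 ]), 'finger_gap': 0.0857060951152114}
scene {'fx': 397.2570483867308, 'fy': 397.2570483867308, 'cx': 312.31007006376757, 'cy': 199.25079525659729, 'extrinsics': array([[-0.70961301, -0.50233038,  0.4940785 ,  0.98348662],
       [ 0.70454086, -0.51429244,  0.48900456,  0.40724317],
       [ 0.00845899,  0.69510249,  0.71886089,  0.70558558],
       [ 0.        ,  0.        ,  0.        ,  1.        ]])}
side {'fx': 475.5874651532398, 'fy': 475.5874651532398, 'cx': 318.5398332221673, 'cy': 196.52341067173757, 'extrinsics': array([[-0.99919707,  0.03488549, -0.01970312,  0.49603762],
       [-0.03823312, -0.68323374,  0.72919811,  0.83342193],
       [ 0.0119766 ,  0.72936593,  0.68401893,  0.89914579],
       [ 0.        ,  0.        ,  0.        ,  1.        ]])}
wrist {'fx': 308.0151118398145, 'fy': 308.0151118398145, 'cx': 319.4395016545012, 'cy': 200.76130206014253, 'extrinsics': array([[ 0.30092131,  0.91116187,  0.28147898,  0.22970731],
       [-0.95364726,  0.28807325,  0.08700978, -0.47660869],
       [-0.00180657, -0.29461476,  0.9556144 ,  0.373823  ],
       [ 0.        ,  0.        ,  0.        ,  1.        ]])}
```

View pics/scene0.png

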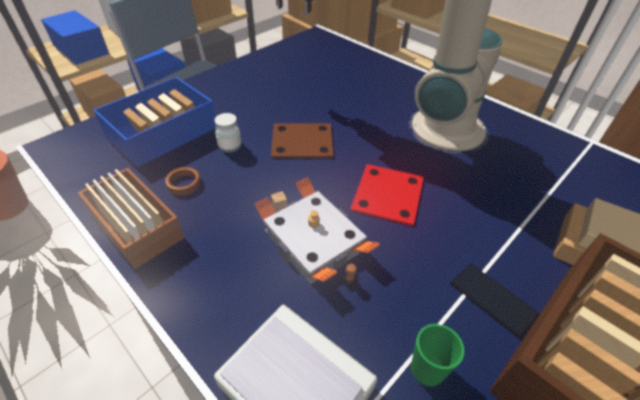

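View pics/side0.png

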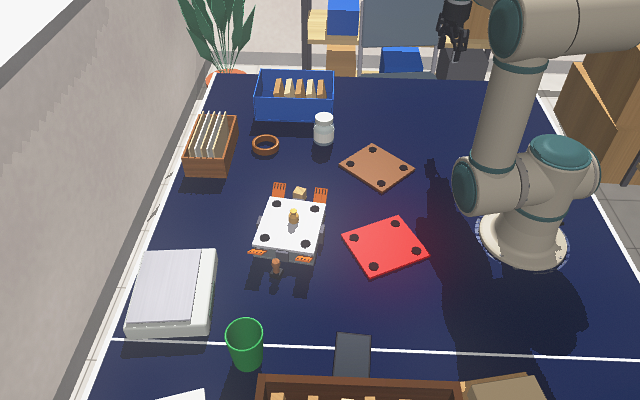

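View pics/wrist0.png

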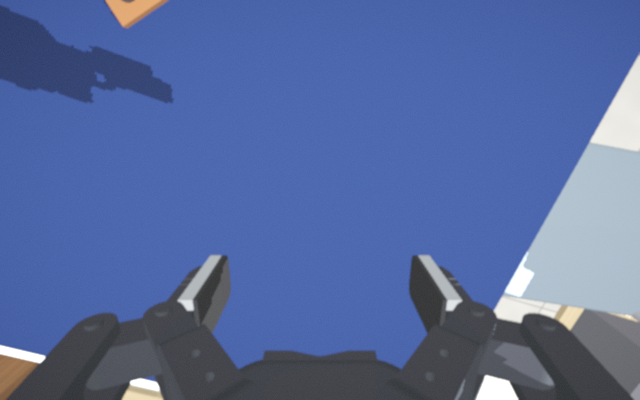

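```bash
cat > h.py <<'E'
import numpy as np, cv2
from station import telemetry, viewer
def ray(n,u,v,c=None):
    c=c or viewer.calibration(n); E=c["extrinsics"]
    d=E[:3,:3]@np.array([(u-c["cx"])/c["fx"],-(v-c["cy"])/c["fy"],-1]); return E[:3,3],d
def onplane(n,u,v,z,c=None):
    o,d=ray(n,u,v,c); return o+d*(z-o[2])/d[2]
def proj(n,p,c=None):
    c=c or viewer.calibration(n);E=c["extrinsics"]; q=E[:3,:3].T@(np.asarray(p)-E[:3,3])
    return np.array([c["cx"]-c["fx"]*q[0]/q[2], c["cy"]+c["fy"]*q[1]/q[2]])
def blobs(img,box,lo,hi,amin=10,hsv=True):
    x0,y0,x1,y1=box; s=img[y0:y1,x0:x1]
    m=cv2.inRange(cv2.cvtColor(s,cv2.COLOR_BGR2HSV) if hsv else s,lo,hi)
    n,l,st,ce=cv2.connectedComponentsWithStats(m)
    return [(ce[i][0]+x0,ce[i][1]+y0,st[i][4]) for i in range(1,n) if st[i][4]>=amin]
E
python3 - <<'E'
from h import *
boxes={"scene":(250,170,390,295),"side":(240,175,340,285)}
for n,b in boxes.items():
    im=cv2.imread(f"pics/{n}0.png")
    x0,y0,x1,y1=b
    cv2.imwrite(f"pics/{n}0c.png",cv2.resize(im[y0:y1,x0:x1],None,fx=5,fy=5,interpolation=cv2.INTER_CUBIC)[:600,:800])
    for u,v,a in blobs(im,b,(0,0,0),(180,120,75),12): print(n,"dark",round(u,1),round(v,1),a,onplane(n,u,v,.046).round(4))
    for u,v,a in blobs(im,b,(3,150,120),(18,255,255),12): print(n,"or",round(u,1),round(v,1),a,onplane(n,u,v,.05).round(4))
E
```

```text
scene dark 349.4 234.0 22 [0.5461 0.0869 0.046 ]
scene dark 354.4 276.0 1374 [0.6181 0.1635 0.046 ]
scene or 307.6 187.5 20 [ 0.5136 -0.0738  0.05  ]
scene or 366.3 246.3 150 [0.5484 0.135  0.05  ]
scene or 324.1 273.7 164 [0.6583 0.1202 0.05  ]
side dark 253.7 279.0 157 [0.6535 0.1973 0.046 ]
side dark 276.0 277.5 136 [0.6047 0.191  0.046 ]
side dark 303.0 280.3 108 [0.5446 0.1957 0.046 ]
side or 278.3 189.9 151 [ 0.6278 -0.092   0.05  ]
side or 320.0 195.3 156 [ 0.5168 -0.0766  0.05  ]
side or 256.0 251.6 62 [0.6582 0.1222 0.05  ]
side or 303.4 258.5 62 [0.5472 0.1375 0.05  ]
```

View pics/side0c.png

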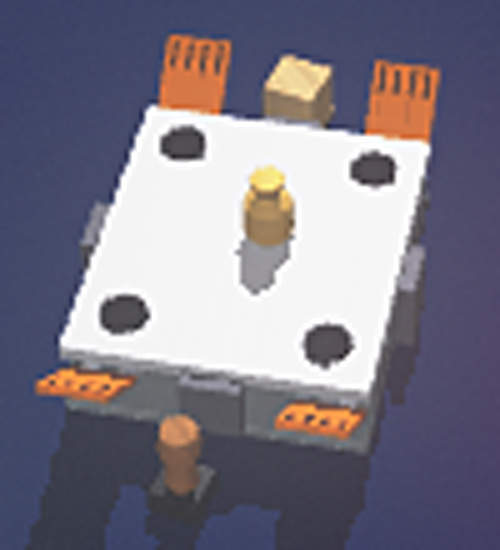

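View pics/scene0c.png

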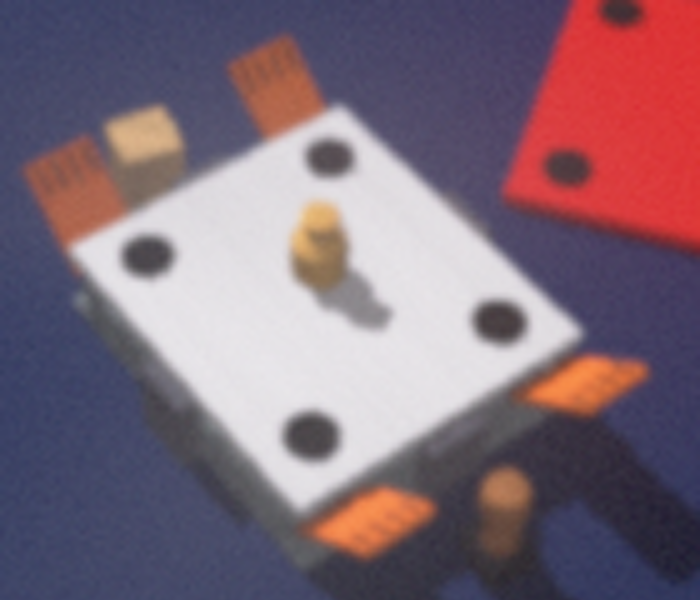

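The pictures show the plate's four pads (side view about (276,203), (314,208), (264,237), (305,243)), the orange levers left and right of it, the weight in the middle, and the stamp and block between the levers.

```bash
python3 - <<'E'
from h import *
P={"side":{"RR":(276.6,203.6),"FR":(314.4,208.6),"RL":(264.8,237.7),"FL":(305.4,243.7)},
"scene":{"RR":(279.6,221.2),"FR":(316,201.5),"RL":(312.3,257.3),"FL":(349.7,234.2)}}
R={}
for n in P:
    im=cv2.imread(f"pics/{n}0.png")
    for k,(u,v) in P[n].items():
        x0,y0=int(u)-9,int(v)-8
        s=cv2.cvtColor(im,cv2.COLOR_BGR2GRAY)[y0:y0+17,x0:x0+19].astype(float)
        w=np.clip(150-s,0,80); yy,xx=np.mgrid[:17,:19]
        mk=np.hypot((xx+x0-u)/1.1,yy+y0-v)<6.2; w=w*mk
        u,v=(w*(xx+x0)).sum()/w.sum(),(w*(yy+y0)).sum()/w.sum()
        R[n,k]=onplane(n,u,v,.046)[:2]; print(n,k,round(u,1),round(v,1),R[n,k].round(4))
loc={}
for n in P:
    c=np.mean([R[n,k] for k in P[n]],0)
    dx=(R[n,"RL"]+R[n,"RR"]-R[n,"FL"]-R[n,"FR"])/2; dy=(R[n,"FL"]+R[n,"RL"]-R[n,"FR"]-R[n,"RR"])/2
    print(n,"centre",c.round(4),"dx",np.linalg.norm(dx),"yaw",np.degrees(np.arctan2(dx[1],dx[0])),"dy",np.linalg.norm(dy),np.degrees(np.arctan2(-dy[0],dy[1])))
for k in P["side"]:
    o1,d1=ray("side",*P["side"][k]);o2,d2=ray("scene",*P["scene"][k])
    t=np.linalg.lstsq(np.c_[d1,-d2],o2-o1,rcond=None)[0];print(k,((o1+d1*t[0]+o2+d2*t[1])/2).round(4))
# weight top
for n,uv in(("side",(293.5,210)),("scene",(314,212.5))): print("weight top",onplane(n,*uv,.08))
E
```

```text
side RR 276.3 203.4 [ 0.6285 -0.0445]
side FR 314.3 208.5 [ 0.5296 -0.0308]
side RL 264.3 237.3 [0.6452 0.0736]
side FL 305.0 243.4 [0.5464 0.088 ]
scene RR 279.1 220.8 [ 0.6285 -0.0458]
scene FR 315.5 201.1 [ 0.5292 -0.0321]
scene RL 311.8 256.8 [0.6452 0.0731]
scene FL 349.5 234.0 [0.546  0.0869]
side centre [0.5874 0.0216] dx 0.09984166086268684 yaw -8.08492698778947 dy 0.1195793634987454 -8.02449337826414
scene centre [0.5872 0.0205] dx 0.1002006852467 yaw -7.934297673765434 dy 0.12012278254799832 -8.005545687515784
RR [ 0.6278 -0.045   0.0448]
FR [ 0.5294 -0.0301  0.0464]
RL [0.6441 0.0733 0.0441]
FL [0.5455 0.0874 0.0447]
weight top [0.57887073 0.01136434 0.08      ]
weight top [0.57850968 0.01195233 0.08      ]
```

```bash
cat >> h.py <<'E'
C=np.array([.5873,.0211]);YAW=np.radians(-8.0)
from scipy.spatial.transform import Rotation as Rot
def tgt(lx,ly,z):
    c,s=np.cos(YAW),np.sin(YAW); return np.array([C[0]+c*lx-s*ly,C[1]+s*lx+c*ly,z])
def need(lx,ly,z):
    st=telemetry.read_state();q=st["orientation"];R=Rot.from_quat([q[1],q[2],q[3],q[0]]).as_matrix()
    D=np.c_[[np.cos(YAW),np.sin(YAW),0],[np.sin(YAW),-np.cos(YAW),0],[0,0,-1]]
    print("t",st["time_s"],"tcp",st["tcp_pos"].round(4),"F",st["force"].round(2),"M",st["ft_torque"].round(3),"gap",round(st["finger_gap"],4))
    print("travel",(R.T@(tgt(lx,ly,z)-st["tcp_pos"])).round(4),"turn/0.5",(Rot.from_matrix(R.T@D).as_rotvec()/.5).round(3))
E
python3 -m crank '{"travel":[[0,0,0],[0,0,0],[0,0,0],[0,0,0],[0,0,0],[0,0,0],[0,0,0],[0,0,0],[0,0,0],[0,0,0],[0,0,0],[0,0,0]],"angular":[[0,0,-0.24],[0,0,-0.24],[0,0,-0.24],[0,0,-0.24],[0,0,-0.24],[0,0,-0.24],[0,0,-0.24],[0,0,-0.24],[0,0,-0.24],[0,0,-0.09],[0,0,0],[0,0,0]]}' -1 20
python3 -c "from h import *;need(-.05,-.06,.12)"
```

```text
time_s: 1.15
tcp_pos: [0.1575, -0.5007, 0.2014]
orientation: [-0.0, 0.997, -0.071, -0.0]
force: [-0.1, 0.9, 0.0]
finger_gap: 0.0002
t 1.15 tcp [ 0.1575 -0.5007  0.2014] F [-0.06  0.92  0.02] M [-0.02  -0.005 -0.061] gap 0.0002
travel [ 0.3013 -0.5175  0.0816] turn/0.5 [-0.001  0.    -0.006]
```

```bash
Z='[0,0,0]'
python3 -m crank '{"travel":[[0.015,-0.0259,0],[0.015,-0.0259,0],[0.015,-0.0259,0],[0.015,-0.0259,0],[0.015,-0.0259,0],[0.015,-0.0259,0],[0.015,-0.0259,0],[0.015,-0.0259,0],[0.015,-0.0259,0],[0.015,-0.0259,0],[0.015,-0.0259,0],[0.015,-0.0259,0]],"angular":[[0,0,0],[0,0,0],[0,0,0],[0,0,0],[0,0,0],[0,0,0],[0,0,0],[0,0,0],[0,0,0],[0,0,0],[0,0,0],[0,0,0]]}'
python3 -c "from h import *;need(-.05,-.06,.12)"
```

```text
time_s: 2.15
tcp_pos: [0.3801, -0.2171, 0.2018]
orientation: [0.0, 0.997, -0.071, 0.0]
force: [1.1, 0.3, -0.4]
finger_gap: -0.0002
t 2.15 tcp [ 0.3801 -0.2171  0.2018] F [ 1.12  0.32 -0.38] M [ 0.008 -0.016 -0.014] gap -0.0002
travel [ 0.1213 -0.2051  0.0818] turn/0.5 [ 0.001 -0.001 -0.007]
```

```bash
python3 -m crank '{"travel":[[0.0151,-0.0258,0],[0.0151,-0.0258,0],[0.0151,-0.0258,0],[0.0151,-0.0258,0.01],[0.0151,-0.0258,0.015],[0.0151,-0.0258,0.018],[0.0151,-0.0258,0.02],[0.0151,-0.0258,0.018],[0,0,0],[0,0,0]],"angular":[[0,0,0],[0,0,0],[0,0,0],[0,0,0],[0,0,0],[0,0,0],[0,0,0],[0,0,0],[0,0,0],[0,0,0]]}'
python3 - <<'E'
from h import *
need(-.05,-.06,.055)
for n in("side","wrist"): cv2.imwrite(f"pics/{n}1.png",viewer.snapshot(n))
E
```

```text
time_s: 2.98
tcp_pos: [0.5276, -0.0299, 0.119]
orientation: [-0.0, 0.998, -0.07, -0.002]
force: [-0.5, -0.5, 0.8]
finger_gap: -0.0
t 2.9833 tcp [ 0.5276 -0.0299  0.119 ] F [-0.51 -0.46  0.8 ] M [-0.048  0.023  0.008] gap -0.0
travel [0.0022 0.0012 0.064 ] turn/0.5 [ 0.     0.007 -0.001]
```

View pics/wrist1.png

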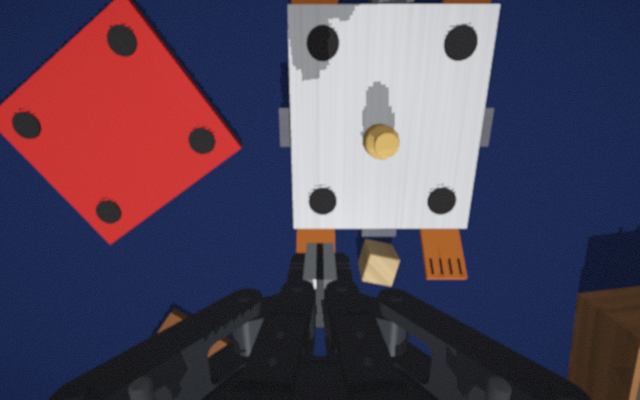

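View pics/side1.png

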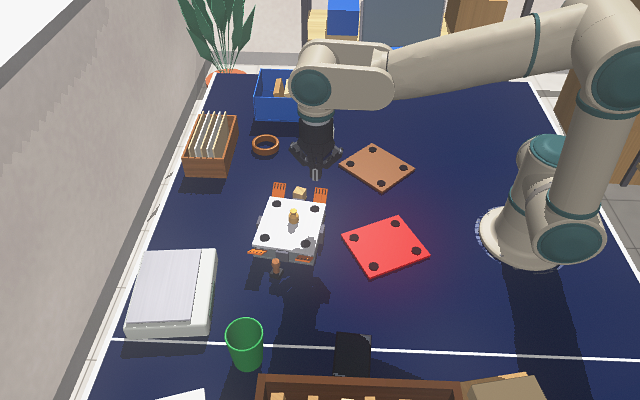

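```bash
python3 - <<'E'
from h import *
for k,uv in dict(FR=(322,200.5),RR=(441.5,201),FL=(323,42.5),RL=(460.5,42)).items(): print(k,onplane("wrist",*uv,.046).round(4))
for k,l in dict(FR=(-.05,-.06),RR=(.05,-.06),FL=(-.05,.06),RL=(.05,.06)).items(): print(k,tgt(*l,.046).round(4))
E
python3 -m crank '{"travel":[[0.002,0.001,0.022],[0,0,0.02],[0,0,0.012],[0,0,0.006],[0,0,0],[0,0,0]],"angular":[[0,0,0],[0,0,0],[0,0,0],[0,0,0],[0,0,0],[0,0,0]]}'
python3 -c "from h import *;need(-.05,-.06,.046)"
```

```text
FR [ 0.5306 -0.0312  0.046 ]
RR [ 0.6303 -0.0459  0.046 ]
FL [0.5479 0.0878 0.046 ]
RL [0.647  0.0741 0.046 ]
FR [ 0.5294 -0.0314  0.046 ]
RR [ 0.6285 -0.0453  0.046 ]
FL [0.5461 0.0875 0.046 ]
RL [0.6452 0.0736 0.046 ]
time_s: 3.58
tcp_pos: [0.5303, -0.0327, 0.0617]
orientation: [0.0, 0.997, -0.071, 0.001]
force: [-0.4, 0.1, 1.1]
finger_gap: 0.0
t 3.5833 tcp [ 0.5303 -0.0327  0.0617] F [-0.4   0.1   1.13] M [-0.     0.01   0.015] gap 0.0
travel [-0.001  -0.0012  0.0157] turn/0.5 [ 0.    -0.003 -0.004]
```

```bash
python3 -m crank '{"travel":[[0,0,0.006],[0,0,0.004],[0,0,0]],"angular":[[0,0,0],[0,0,0],[0,0,0]]}'
for i in 1 2 3; do python3 -c "
from station import telemetry as t
s=t.read_state();print(s['time_s'],s['tcp_pos'].round(4),s['force'].round(2),s['joints'].round(4))"; done
python3 -m crank '{"travel":[[0,0,0.001],[0,0,0]],"angular":[[0,0,0],[0,0,0]]}'
python3 -m crank '{"travel":[[0,0,0.001],[0,0,0]],"angular":[[0,0,0],[0,0,0]]}'
python3 -m crank '{"travel":[[0,0,0.001],[0,0,0]],"angular":[[0,0,0],[0,0,0]]}'
```

```text
time_s: 3.83
tcp_pos: [0.5296, -0.0323, 0.0502]
orientation: [0.0, 0.998, -0.07, -0.0]
force: [0.2, -0.5, 0.6]
finger_gap: -0.0003
3.8333 [ 0.5296 -0.0323  0.0502] [ 0.2  -0.51  0.62] [-1.3040e-01  1.7280e-01  1.5793e+00 -1.0000e-04  1.3902e+00  1.0700e-02]
3.8333 [ 0.5296 -0.0323  0.0502] [ 0.2  -0.51  0.62] [-1.3040e-01  1.7280e-01  1.5793e+00 -1.0000e-04  1.3902e+00  1.0700e-02]
3.8333 [ 0.5296 -0.0323  0.0502] [ 0.2  -0.51  0.62] [-1.3040e-01  1.7280e-01  1.5793e+00 -1.0000e-04  1.3902e+00  1.0700e-02]
time_s: 4.0
tcp_pos: [0.53, -0.0323, 0.0497]
orientation: [0.0, 0.998, -0.07, 0.0]
force: [-0.2, 0.5, -0.2]
finger_gap: 0.0001
time_s: 4.17
tcp_pos: [0.5299, -0.0323, 0.0487]
orientation: [0.0, 0.998, -0.07, 0.0]
force: [-0.2, -0.7, -0.4]
finger_gap: -0.0
time_s: 4.33
tcp_pos: [0.5299, -0.0323, 0.0476]
orientation: [0.0, 0.998, -0.07, -0.0]
force: [-1.1, -0.2, -0.8]
finger_gap: -0.0001
```

```bash
for i in 1; do
python3 -m crank '{"travel":[[0,0,0.001],[0,0,0]],"angular":[[0,0,0],[0,0,0]]}' | grep -E 'tcp|force'
python3 -m crank '{"travel":[[0,0,0.0005],[0,0,0]],"angular":[[0,0,0],[0,0,0]]}' | grep -E 'tcp|force'
python3 -m crank '{"travel":[[0,0,0.0005],[0,0,0]],"angular":[[0,0,0],[0,0,0]]}' | grep -E 'tcp|force'
done
```

```text
tcp_pos: [0.5298, -0.0323, 0.0465]
force: [0.0, 0.4, 0.2]
tcp_pos: [0.5299, -0.0323, 0.0461]
force: [-0.5, 0.7, -0.0]
tcp_pos: [0.5299, -0.0323, 0.0456]
force: [-0.7, 0.3, 0.1]
```

```bash
python3 -m crank '{"travel":[[0,0,0.0005],[0,0,0]],"angular":[[0,0,0],[0,0,0]]}' | grep -E 'tcp|force'
python3 -m crank '{"travel":[[0,0,0.0005],[0,0,0]],"angular":[[0,0,0],[0,0,0]]}' | grep -E 'tcp|force'
```

```text
tcp_pos: [0.5299, -0.0323, 0.0451]
force: [0.1, 0.6, 0.9]
tcp_pos: [0.5299, -0.0323, 0.0446]
force: [0.5, -0.2, -0.4]
```

```bash
python3 -m crank '{"travel":[[0,0,0.0005],[0,0,0]],"angular":[[0,0,0],[0,0,0]]}' | grep -E 'tcp|force'
python3 -m crank '{"travel":[[0,0,0.0005],[0,0,0]],"angular":[[0,0,0],[0,0,0]]}' | grep -E 'tcp|force'
```

```text
tcp_pos: [0.5299, -0.0323, 0.0441]
force: [-0.9, 0.5, -0.6]
tcp_pos: [0.5299, -0.0323, 0.0436]
force: [0.5, 0.8, -0.4]
```

```bash
python3 - <<'E'
from h import *
for n in("side","wrist"): cv2.imwrite(f"pics/{n}2.png",viewer.snapshot(n))
a=cv2.imread("pics/side2.png")[150:290,230:350]
cv2.imwrite("pics/side2c.png",cv2.resize(a,None,fx=4,fy=4,interpolation=cv2.INTER_CUBIC))
E
```

```text
(no output)
```

View pics/side2c.png

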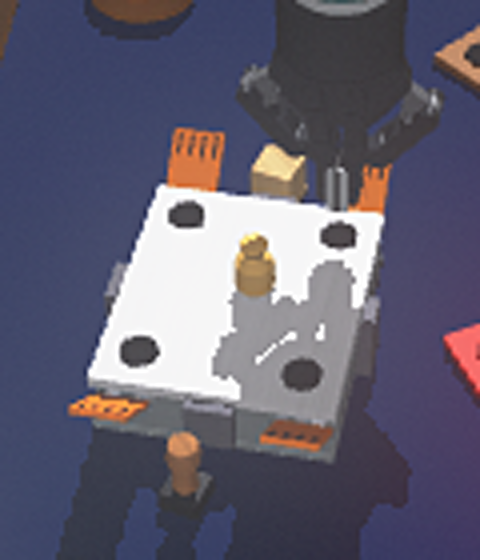

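View pics/wrist2.png

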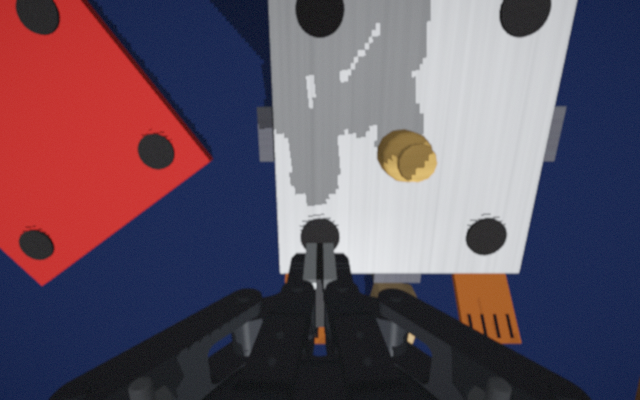

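```bash
python3 - <<'E'
from h import *
p=telemetry.read_state()["tcp_pos"]
for n in("side","wrist"):
    print(n,proj(n,p),[proj(n,p+[0,0,d]).round(1) for d in(.005,.01,.015)])
    print(n,proj(n,tgt(-.05,-.06,.046)))
a=cv2.imread("pics/side2.png")[180:225,290:340]
cv2.imwrite("pics/side2d.png",cv2.resize(a,None,fx=12,fy=12,interpolation=cv2.INTER_NEAREST))
a=cv2.imread("pics/wrist2.png")[210:300,270:370]
cv2.imwrite("pics/wrist2d.png",cv2.resize(a,None,fx=6,fy=6,interpolation=cv2.INTER_CUBIC))
E
```

```text
side [314.2470233  208.75146719] [array([314.3, 207.4]), array([314.3, 206. ]), array([314.3, 204.5])]
side [314.4188982 208.3635262]
wrist [319.16538856 237.71613068] [array([319.2, 241.2]), array([319.2, 244.8]), array([319.1, 248.6])]
wrist [318.17321625 237.983084  ]
```

View pics/side2d.png

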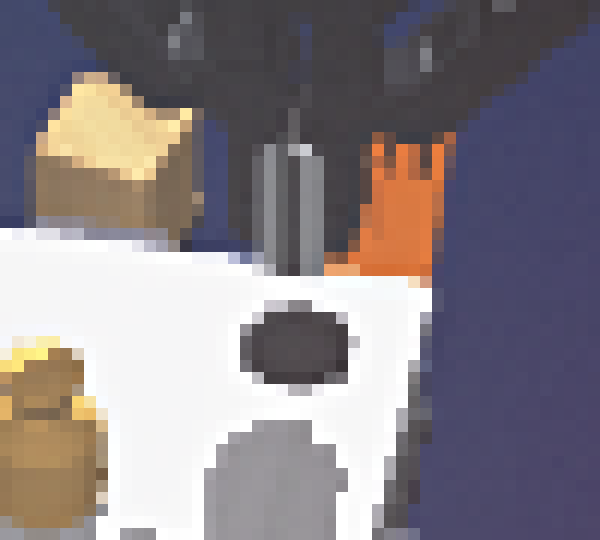

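View pics/wrist2d.png

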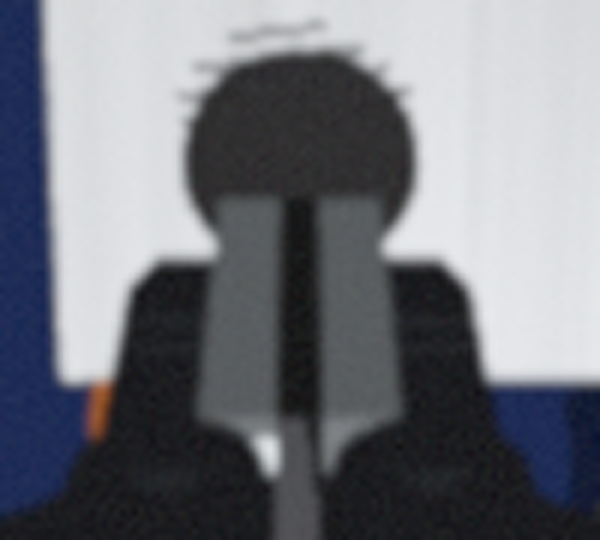

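```bash
python3 - <<'E'
from h import *
o1,d1=ray("side",314.2,202.9);o2,d2=ray("wrist",320,242.5)
t=np.linalg.lstsq(np.c_[d1,-d2],o2-o1,rcond=None)[0];print(o1+d1*t[0],o2+d2*t[1])
for z in(.046,.055,.06,.065,.07):print(z,onplane("side",314.2,202.9,z),onplane("wrist",320,242.5,z))
E
```

```text
[ 0.52973488 -0.02191304  0.07445116] [ 0.53186981 -0.02153142  0.07414259]
0.046 [ 0.5308974  -0.05142126  0.046     ] [ 0.53011162 -0.03445066  0.046     ]
0.055 [ 0.53052966 -0.04208688  0.055     ] [ 0.53067389 -0.03031909  0.055     ]
0.06 [ 0.53032536 -0.03690111  0.06      ] [ 0.53098626 -0.02802377  0.06      ]
0.065 [ 0.53012105 -0.03171534  0.065     ] [ 0.53129864 -0.02572845  0.065     ]
0.07 [ 0.52991675 -0.02652958  0.07      ] [ 0.53161101 -0.02343313  0.07      ]
```

The two views disagree with the reported TCP: the finger ends triangulate to z≈0.074, about 28 mm above the reported TCP and the pad, and there is no contact force yet. I'll keep descending in small steps, watching the force.

```bash
python3 -m crank '{"travel":[[0,0,0.003],[0,0,0.002],[0,0,0]],"angular":[[0,0,0],[0,0,0],[0,0,0]]}' | grep -E 'tcp|force'
python3 -m crank '{"travel":[[0,0,0.002],[0,0,0.001],[0,0,0]],"angular":[[0,0,0],[0,0,0],[0,0,0]]}' | grep -E 'tcp|force'
```

```text
tcp_pos: [0.5295, -0.0323, 0.038]
force: [-0.1, 0.7, -0.1]
tcp_pos: [0.5297, -0.0323, 0.0353]
force: [0.4, 1.0, -0.4]
```

```bash
python3 - <<'E'
from h import *
for n in("side","wrist","scene"): cv2.imwrite(f"pics/{n}3.png",viewer.snapshot(n))
a=cv2.imread("pics/side3.png")[180:225,290:340]
A=cv2.resize(a,(500,450),interpolation=cv2.INTER_NEAREST)
cv2.imwrite("pics/side3d.png",A)
a=cv2.imread("pics/scene3.png")[150:250,270:400]
cv2.imwrite("pics/scene3d.png",cv2.resize(a,None,fx=5,fy=5,interpolation=cv2.INTER_CUBIC))
E
```

```text
(no output)
```

View pics/side3d.png

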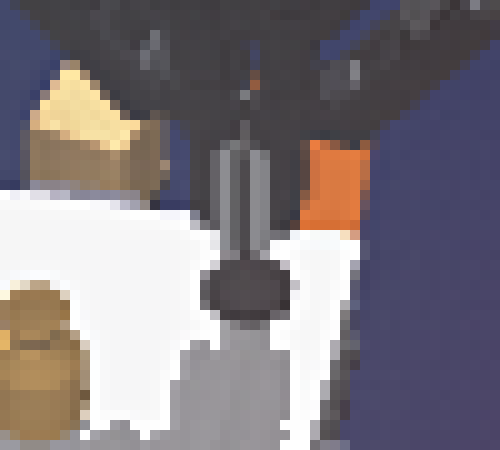

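View pics/scene3d.png

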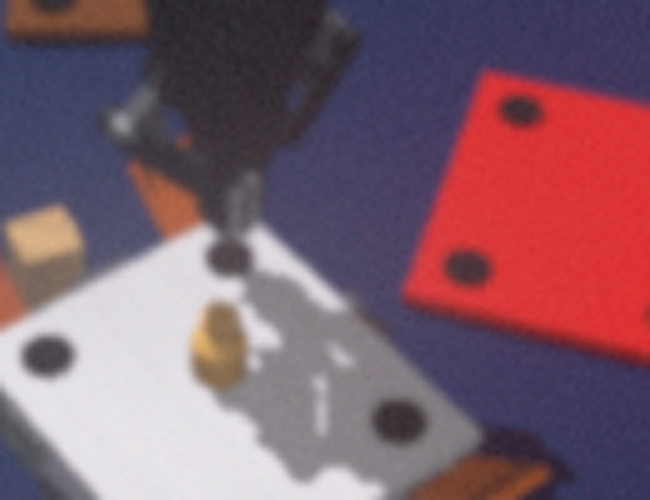

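```bash
python3 -m crank '{"travel":[[0,0,0.003],[0,0,0.003],[0,0,0]],"angular":[[0,0,0],[0,0,0],[0,0,0]]}' | grep -E 'tcp|force'
python3 -m crank '{"travel":[[0,0,0.003],[0,0,0.002],[0,0,0]],"angular":[[0,0,0],[0,0,0],[0,0,0]]}' | grep -E 'tcp|force'
python3 - <<'E'
from h import *
for n in("side","scene"): cv2.imwrite(f"pics/{n}4.png",viewer.snapshot(n))
a=cv2.imread("pics/side4.png")[150:235,270:350]
A=cv2.resize(a,None,fx=6,fy=6,interpolation=cv2.INTER_NEAREST)
cv2.imwrite("pics/side4d.png",A)
print(proj("side",[.530,-.0215,.046]))
E
```

```text
tcp_pos: [0.5294, -0.0323, 0.0288]
force: [-0.1, -0.4, -0.7]
tcp_pos: [0.5296, -0.0323, 0.0241]
force: [-0.4, -0.4, 0.4]
[314.02413712 211.0784551 ]
```

View pics/side4d.png

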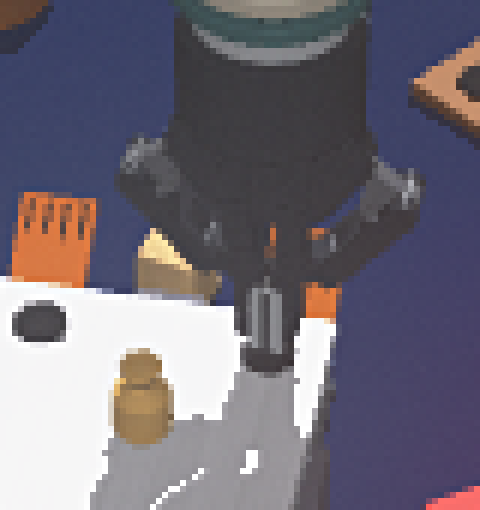

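```bash
python3 -m crank '{"travel":[[0,0,0.003],[0,0,0.001],[0,0,0]],"angular":[[0,0,0],[0,0,0],[0,0,0]]}' | grep -E 'tcp|force'
python3 -m crank '{"travel":[[0,0,0.001],[0,0,0]],"angular":[[0,0,0],[0,0,0]]}' | grep -E 'tcp|force'
python3 -m crank '{"travel":[[0,0,0.001],[0,0,0]],"angular":[[0,0,0],[0,0,0]]}' | grep -E 'tcp|force'
python3 -m crank '{"travel":[[0,0,0.001],[0,0,0]],"angular":[[0,0,0],[0,0,0]]}' | grep -E 'tcp|force'
```

```text
tcp_pos: [0.5297, -0.0323, 0.0203]
force: [0.1, 0.1, 0.3]
tcp_pos: [0.5298, -0.0323, 0.0195]
force: [0.3, 0.8, 0.0]
tcp_pos: [0.5299, -0.0323, 0.0186]
force: [0.4, -0.6, 0.2]
tcp_pos: [0.5298, -0.0323, 0.0175]
force: [-0.7, 0.5, 0.1]
```

```bash
python3 -m crank '{"travel":[[0,0,0.001],[0,0,0]],"angular":[[0,0,0],[0,0,0]]}' | grep -E 'tcp|force'
python3 -m crank '{"travel":[[0,0,0.001],[0,0,0]],"angular":[[0,0,0],[0,0,0]]}' | grep -E 'tcp|force'
```

```text
tcp_pos: [0.5298, -0.0323, 0.0165]
force: [-0.2, 1.0, -1.0]
tcp_pos: [0.5299, -0.0323, 0.0164]
force: [-2.8, 0.6, 4.3]
```

```bash
python3 -m crank '{"travel":[[0,0,0.0007],[0,0,0]],"angular":[[0,0,0],[0,0,0]]}' | grep -E 'tcp|force'
python3 -m crank '{"travel":[[0,0,0.0007],[0,0,0]],"angular":[[0,0,0],[0,0,0]]}' | grep -E 'tcp|force'
```

```text
tcp_pos: [0.53, -0.0323, 0.0163]
force: [-5.6, 0.5, 9.7]
tcp_pos: [0.5301, -0.0324, 0.0162]
force: [-9.3, 0.4, 14.0]
```

Front right is solid: the force rose to 14 N with only about 0.2 mm of give. The true finger end is 30 mm short of the reported TCP. Next is rear right.

```bash
python3 -m crank '{"travel":[[0,0,-0.005],[0,0,-0.013],[0.02,0,0],[0.03,0,0],[0.03,0,0],[0.02,0,0],[0,0,0],[0,0,0]],"angular":[[0,0,0],[0,0,0],[0,0,0],[0,0,0],[0,0,0],[0,0,0],[0,0,0],[0,0,0]]}' | grep -E 'time|tcp|force'
python3 -c "from h import *;need(.05,-.06,.0175)"
```

```text
time_s: 8.93
tcp_pos: [0.6291, -0.0464, 0.0315]
force: [0.4, 0.0, 0.2]
t 8.9333 tcp [ 0.6291 -0.0464  0.0315] F [0.36 0.03 0.19] M [ 0.009  0.    -0.031] gap 0.0002
travel [-0.0008 -0.001   0.014 ] turn/0.5 [ 0.     0.002 -0.003]
```

```bash
python3 -m crank '{"travel":[[0,0,0.006],[0,0,0.005],[0,0,0.0015],[0,0,0]],"angular":[[0,0,0],[0,0,0],[0,0,0],[0,0,0]]}' | grep -E 'tcp|force'
python3 -m crank '{"travel":[[0,0,0.001],[0,0,0]],"angular":[[0,0,0],[0,0,0]]}' | grep -E 'tcp|force'
python3 -m crank '{"travel":[[0,0,0.001],[0,0,0]],"angular":[[0,0,0],[0,0,0]]}' | grep -E 'tcp|force'
python3 -m crank '{"travel":[[0,0,0.0005],[0,0,0]],"angular":[[0,0,0],[0,0,0]]}' | grep -E 'tcp|force'
```

```text
tcp_pos: [0.6279, -0.0462, 0.0189]
force: [0.0, -0.2, -0.6]
tcp_pos: [0.6288, -0.0463, 0.0189]
force: [0.8, -0.2, 0.2]
tcp_pos: [0.6289, -0.0464, 0.0178]
force: [-0.9, -0.2, -0.9]
tcp_pos: [0.6289, -0.0463, 0.0173]
force: [-0.5, -0.2, -0.3]
```

```bash
python3 -m crank '{"travel":[[0,0,0.0007],[0,0,0]],"angular":[[0,0,0],[0,0,0]]}' | grep -E 'tcp|force'
python3 -m crank '{"travel":[[0,0,0.0005],[0,0,0]],"angular":[[0,0,0],[0,0,0]]}' | grep -E 'tcp|force'
python3 -m crank '{"travel":[[0,0,0.0005],[0,0,0]],"angular":[[0,0,0],[0,0,0]]}' | grep -E 'tcp|force'
```

```text
tcp_pos: [0.6289, -0.0464, 0.0165]
force: [0.5, 0.5, 0.5]
tcp_pos: [0.629, -0.0464, 0.0164]
force: [-1.5, 0.1, 3.7]
tcp_pos: [0.629, -0.0464, 0.0163]
force: [-3.2, 0.6, 5.6]
```

```bash
python3 -m crank '{"travel":[[0,0,0.0005],[0,0,0]],"angular":[[0,0,0],[0,0,0]]}' | grep -E 'tcp|force'
python3 -m crank '{"travel":[[0,0,-0.005],[0,0,-0.013],[0,-0.02,-0.015],[0,-0.03,-0.02],[0,-0.03,0],[0,-0.03,0.02],[0,-0.01,0.015],[0,0,0],[0,0,0]],"angular":[[0,0,0],[0,0,0],[0,0,0],[0,0,0],[0,0,0],[0,0,0],[0,0,0],[0,0,0],[0,0,0]]}' | grep -E 'time|tcp|force'
python3 -c "from h import *;need(.05,.06,.0175)"
```

```text
tcp_pos: [0.629, -0.0464, 0.0163]
force: [-4.7, 0.8, 7.9]
time_s: 11.18
tcp_pos: [0.6449, 0.0721, 0.032]
force: [-0.4, -0.9, 0.7]
t 11.1833 tcp [0.6449 0.0721 0.032 ] F [-0.42 -0.88  0.74] M [ 0.022  0.008 -0.004] gap 0.0002
travel [ 0.0001 -0.0015  0.0145] turn/0.5 [ 0.002  0.005 -0.001]
```

Rear right is solid too: 7.9 N with about 0.1 mm of give. Now rear left.

```bash
python3 -m crank '{"travel":[[0,-0.001,0.006],[0,0,0.005],[0,0,0.002],[0,0,0],[0,0,0]],"angular":[[0,0,0],[0,0,0],[0,0,0],[0,0,0],[0,0,0]]}' | grep -E 'tcp|force'
python3 -m crank '{"travel":[[0,0,0.001],[0,0,0]],"angular":[[0,0,0],[0,0,0]]}' | grep -E 'tcp|force'
python3 -m crank '{"travel":[[0,0,0.001],[0,0,0]],"angular":[[0,0,0],[0,0,0]]}' | grep -E 'tcp|force'
```

```text
tcp_pos: [0.646, 0.0727, 0.0202]
force: [-0.5, 0.4, 0.5]
tcp_pos: [0.6461, 0.0733, 0.0193]
force: [-0.3, 0.5, -0.2]
tcp_pos: [0.6459, 0.0734, 0.018]
force: [-0.3, -0.3, -0.1]
```

```bash
python3 -m crank '{"travel":[[0,0,0.0005],[0,0,0]],"angular":[[0,0,0],[0,0,0]]}' | grep -E 'tcp|force'
python3 -m crank '{"travel":[[0,0,0.0005],[0,0,0]],"angular":[[0,0,0],[0,0,0]]}' | grep -E 'tcp|force'
python3 -m crank '{"travel":[[0,0,0.0005],[0,0,0]],"angular":[[0,0,0],[0,0,0]]}' | grep -E 'tcp|force'
```

```text
tcp_pos: [0.6459, 0.0735, 0.0175]
force: [-0.1, 0.0, -0.3]
tcp_pos: [0.6459, 0.0735, 0.017]
force: [0.8, -0.3, 0.0]
tcp_pos: [0.6459, 0.0734, 0.0165]
force: [0.8, 0.6, -0.2]
```

```bash
python3 -m crank '{"travel":[[0,0,0.0005],[0,0,0]],"angular":[[0,0,0],[0,0,0]]}' | grep -E 'tcp|force'
python3 -m crank '{"travel":[[0,0,0.0005],[0,0,0]],"angular":[[0,0,0],[0,0,0]]}' | grep -E 'tcp|force'
python3 -m crank '{"travel":[[0,0,0.0005],[0,0,0]],"angular":[[0,0,0],[0,0,0]]}' | grep -E 'tcp|force'
```

```text
tcp_pos: [0.646, 0.0735, 0.0162]
force: [0.1, 0.2, 1.0]
tcp_pos: [0.646, 0.0735, 0.0157]
force: [-1.2, 0.2, 1.1]
tcp_pos: [0.6461, 0.0735, 0.0152]
force: [-0.6, -0.0, 1.6]
```

Rear left seems to be giving. A few more small steps to confirm.

```bash
python3 -m crank '{"travel":[[0,0,0.0007],[0,0,0]],"angular":[[0,0,0],[0,0,0]]}' | grep -E 'tcp|force'
python3 -m crank '{"travel":[[0,0,0.0007],[0,0,0]],"angular":[[0,0,0],[0,0,0]]}' | grep -E 'tcp|force'
python3 -m crank '{"travel":[[0,0,0.0007],[0,0,0]],"angular":[[0,0,0],[0,0,0]]}' | grep -E 'tcp|force'
```

```text
tcp_pos: [0.6462, 0.0735, 0.0145]
force: [0.3, 0.6, 3.7]
tcp_pos: [0.6462, 0.0735, 0.0139]
force: [0.6, 0.9, 3.0]
tcp_pos: [0.6462, 0.0736, 0.0132]
force: [1.7, 0.6, 3.8]
```

Rear left is the soft corner: it sank about 3 mm at 3–4 N. Lifting, then moving to the rear-left lever and checking where the stamp stands.

```bash
python3 -m crank '{"travel":[[0,0,-0.003],[0,0,-0.01],[0,0,-0.03],[0,0,-0.02],[0.003,-0.028,0],[0.003,-0.028,0],[0,0,0],[0,0,0],[0,0,0]],"angular":[[0,0,0],[0,0,0],[0,0,0],[0,0,0],[0,0,0],[0,0,0],[0,0,0],[0,0,0],[0,0,0]]}' | grep -E 'time|tcp|force'
python3 - <<'E'
from h import *
for n in("side","scene","wrist"): cv2.imwrite(f"pics/{n}5.png",viewer.snapshot(n))
a=cv2.imread("pics/side5.png")[150:290,230:350]
cv2.imwrite("pics/side5d.png",cv2.resize(a,None,fx=4,fy=4,interpolation=cv2.INTER_CUBIC))
need(.056,.116,.0325)
for n,uv in(("side",(276,260)),("scene",(351,266))):
    p=onplane(n,*uv,.05)[:2]-C; c,s=np.cos(YAW),np.sin(YAW); print("stamp local",c*p[0]+s*p[1],-s*p[0]+c*p[1])
for n,uv in(("side",(256,251.6)),("scene",(324.1,273.7))):
    p=onplane(n,*uv,.05)[:2]-C; print("lever local",c*p[0]+s*p[1],-s*p[0]+c*p[1])
E
```

```text
time_s: 14.18
tcp_pos: [0.6593, 0.1275, 0.0756]
force: [0.4, 0.1, 0.0]
t 14.3333 tcp [0.6596 0.127  0.0759] F [ 0.68 -0.43 -0.3 ] M [ 0.015  0.011 -0.049] gap -0.0001
travel [-0.0008 -0.0011  0.0434] turn/0.5 [ 0.001  0.001 -0.005]
stamp local 0.004641178705749576 0.12549997055293918
stamp local 0.002763957268158205 0.12548290139705717
lever local 0.056147913910655795 0.10991205928809754
lever local 0.056571849223164467 0.10799515752663025
```

View pics/wrist5.png

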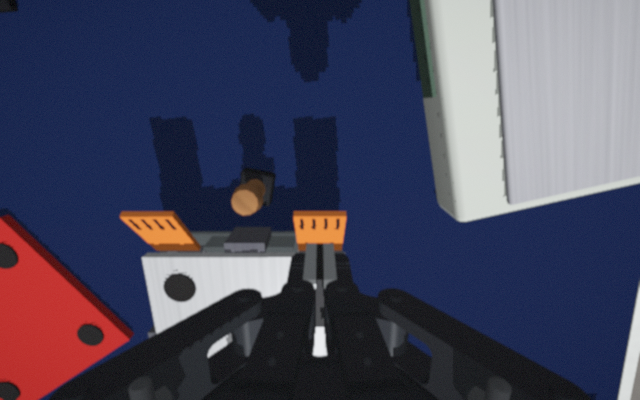

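View pics/side5d.png

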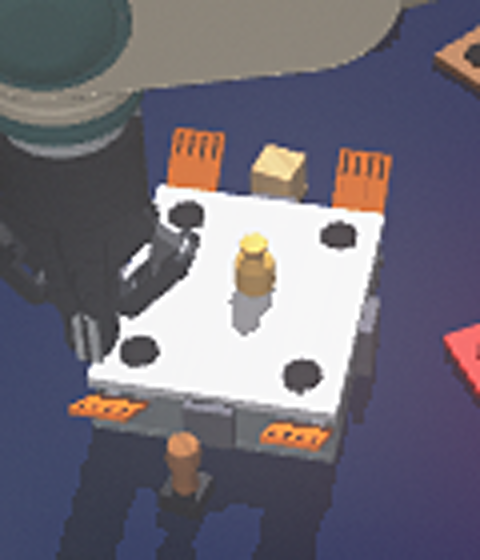

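```bash
python3 -m crank '{"travel":[[0.001,-0.005,0.01],[0,0,0.015],[0,0,0.008],[0,0,0.004],[0,0,0.002],[0,0,0],[0,0,0]],"angular":[[0,0,0],[0,0,0],[0,0,0],[0,0,0],[0,0,0],[0,0,0],[0,0,0]]}' | grep -E 'time|tcp|force'
python3 -c "from h import *;need(.057,.120,-.0056)"
```

```text
time_s: 14.92
tcp_pos: [0.6617, 0.1328, 0.0375]
force: [0.8, -0.1, 0.5]
t 14.9167 tcp [0.6617 0.1328 0.0375] F [ 0.78 -0.12  0.48] M [-0.026 -0.014  0.03 ] gap -0.0004
travel [-0.0012  0.001   0.0431] turn/0.5 [-0.    -0.002 -0.003]
```

```bash
python3 -m crank '{"travel":[[0,0,0.002],[0,0,0.002],[0,0,0]],"angular":[[0,0,0],[0,0,0],[0,0,0]]}' | grep -E 'tcp|force'
python3 -m crank '{"travel":[[0,0,0.002],[0,0,0.002],[0,0,0]],"angular":[[0,0,0],[0,0,0],[0,0,0]]}' | grep -E 'tcp|force'
python3 -m crank '{"travel":[[0,0,0.002],[0,0,0.002],[0,0,0]],"angular":[[0,0,0],[0,0,0],[0,0,0]]}' | grep -E 'tcp|force'
python3 - <<'E'
from h import *
for n in("side","wrist"): cv2.imwrite(f"pics/{n}6.png",viewer.snapshot(n))
a=cv2.imread("pics/side6.png")[150:290,220:340]
cv2.imwrite("pics/side6d.png",cv2.resize(a,None,fx=4,fy=4,interpolation=cv2.INTER_CUBIC))
E
```

```text
tcp_pos: [0.6613, 0.1328, 0.0328]
force: [0.6, 0.5, -0.5]
tcp_pos: [0.662, 0.134, 0.0304]
force: [-1.2, 2.3, 4.9]
tcp_pos: [0.6626, 0.1351, 0.0274]
force: [-0.7, 4.2, 7.3]
```

View pics/side6d.png

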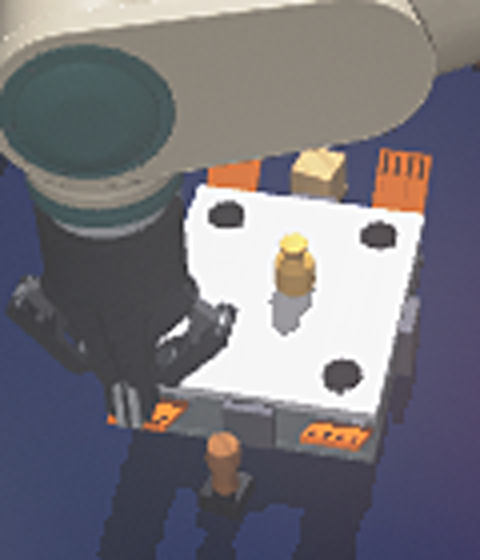

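View pics/wrist6.png

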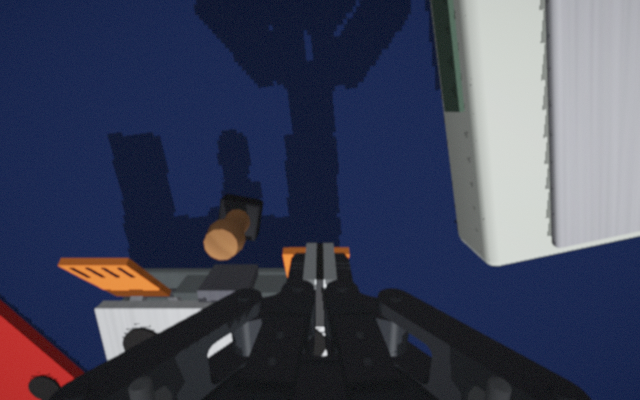

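The fingertips are on the rear-left lever and clear of the stamp. Pressing on.

```bash
python3 -m crank '{"travel":[[0,0,0.002],[0,0,0.002],[0,0,0]],"angular":[[0,0,0],[0,0,0],[0,0,0]]}' | grep -E 'tcp|force'
python3 -m crank '{"travel":[[0,0,0.002],[0,0,0.002],[0,0,0]],"angular":[[0,0,0],[0,0,0],[0,0,0]]}' | grep -E 'tcp|force'
python3 -m crank '{"travel":[[0,0,0.002],[0,0,0.002],[0,0,0]],"angular":[[0,0,0],[0,0,0],[0,0,0]]}' | grep -E 'tcp|force'
```

```text
tcp_pos: [0.6629, 0.1349, 0.0233]
force: [1.5, 5.7, 6.6]
tcp_pos: [0.6623, 0.1335, 0.0182]
force: [0.4, 0.5, 4.8]
tcp_pos: [0.6615, 0.1328, 0.0127]
force: [0.7, 0.3, 4.1]
```

```bash
python3 -m crank '{"travel":[[0,0,0.002],[0,0,0.002],[0,0,0]],"angular":[[0,0,0],[0,0,0],[0,0,0]]}' | grep -E 'tcp|force'
python3 -m crank '{"travel":[[0,0,0.002],[0,0,0.002],[0,0,0]],"angular":[[0,0,0],[0,0,0],[0,0,0]]}' | grep -E 'tcp|force'
```

```text
tcp_pos: [0.6613, 0.1328, 0.0084]
force: [1.1, 0.3, 2.8]
tcp_pos: [0.6612, 0.1329, 0.0043]
force: [1.5, 1.4, 2.5]
```

```bash
python3 -m crank '{"travel":[[0,0,0.002],[0,0,0.002],[0,0,0]],"angular":[[0,0,0],[0,0,0],[0,0,0]]}' | grep -E 'tcp|force'
python3 -m crank '{"travel":[[0,0,0.002],[0,0,0.001],[0,0,0]],"angular":[[0,0,0],[0,0,0],[0,0,0]]}' | grep -E 'tcp|force'
python3 -m crank '{"travel":[[0,0,0.001],[0,0,0.001],[0,0,0]],"angular":[[0,0,0],[0,0,0],[0,0,0]]}' | grep -E 'tcp|force'
```

```text
tcp_pos: [0.6612, 0.1329, 0.0004]
force: [0.5, 1.3, 2.6]
tcp_pos: [0.6613, 0.1329, -0.0024]
force: [0.5, 1.4, 2.5]
tcp_pos: [0.6614, 0.133, -0.0042]
force: [-0.4, 2.3, 3.3]
```

```bash
python3 -m crank '{"travel":[[0,0,0.001],[0,0,0]],"angular":[[0,0,0],[0,0,0]]}' | grep -E 'tcp|force'
python3 -m crank '{"travel":[[0,0,0.001],[0,0,0]],"angular":[[0,0,0],[0,0,0]]}' | grep -E 'tcp|force'
python3 -m crank '{"travel":[[0,0,0.001],[0,0,0]],"angular":[[0,0,0],[0,0,0]]}' | grep -E 'tcp|force'
```

```text
tcp_pos: [0.6614, 0.133, -0.0051]
force: [1.4, 2.3, 4.4]
tcp_pos: [0.6615, 0.133, -0.0056]
force: [-1.3, 3.1, 6.5]
tcp_pos: [0.6616, 0.133, -0.0056]
force: [-2.9, 2.8, 11.1]
```

The stop is reached exactly at the predicted height. One more small push, then straight up, and look.

```bash
python3 -m crank '{"travel":[[0,0,0.001],[0,0,0],[0,0,0]],"angular":[[0,0,0],[0,0,0],[0,0,0]]}' | grep -E 'tcp|force'
python3 -m crank '{"travel":[[0,0,-0.004],[0,0,-0.01],[0,0,-0.03],[0,0,-0.04],[0,0,-0.04],[0,-0.03,-0.04],[0,-0.04,0],[0,-0.04,0],[0,0,0],[0,0,0]],"angular":[[0,0,0],[0,0,0],[0,0,0],[0,0,0],[0,0,0],[0,0,0],[0,0,0],[0,0,0],[0,0,0],[0,0,0]]}' | grep -E 'time|tcp|force'
python3 - <<'E'
from h import *
for n in("side","scene"): cv2.imwrite(f"pics/{n}7.png",viewer.snapshot(n))
b={"scene":(250,170,390,295),"side":(240,175,340,285)}
for n,(x0,y0,x1,y1) in b.items():
    A=[cv2.resize(cv2.imread(f"pics/{n}{i}.png")[y0:y1,x0:x1],(400,420),interpolation=cv2.INTER_CUBIC) for i in(0,7)]
    cv2.imwrite(f"pics/{n}7c.png",np.hstack(A))
E
```

```text
tcp_pos: [0.6618, 0.1329, -0.0057]
force: [-7.5, 2.1, 15.8]
time_s: 19.35
tcp_pos: [0.6755, 0.2383, 0.1476]
force: [0.0, -0.5, -0.4]
```

View pics/scene7c.png

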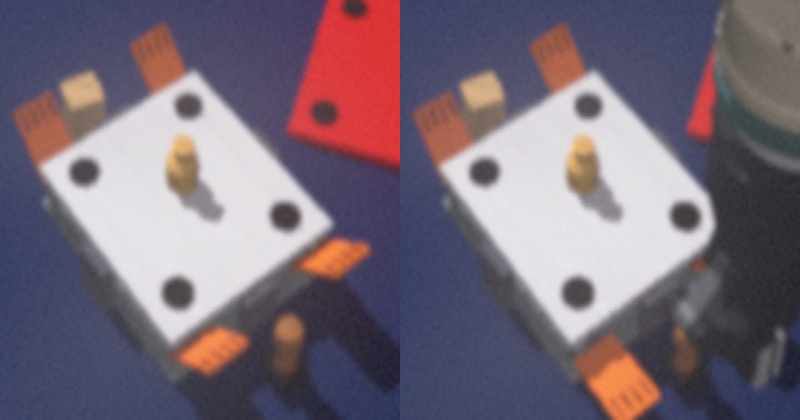

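View pics/side7c.png

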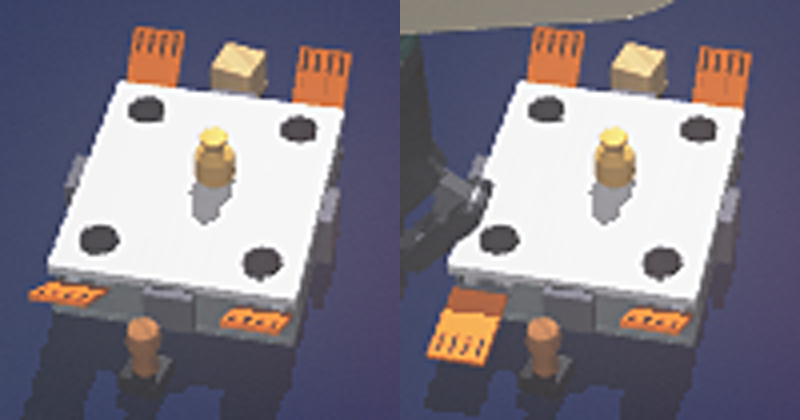

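The before/after pictures show the rear-left lever lying flat and the other three standing. The plate, weight, stamp and block are unmoved, and the gripper is touching nothing.

```bash
python3 -c "
from station import env,telemetry
print(telemetry.read_state()['time_s'],env.close_job())"
```

```text
the job is handed in; nothing more can be done
19.45 None
```

The soft corner was rear left. I pressed its shim lever down flat onto its stop, and it stayed there when I let go. The job was handed in at 19.5 s.

| Corner pad | Force | Give | Result |
|---|---|---|---|
| Front right | 14 N | about 0.2 mm | solid |
| Rear right | 8 N | about 0.1 mm | solid |
| Rear left | 3–4 N | about 3 mm | soft |
| Front left | – | – | not pressed, soft corner already found |

- **Shim press:** the lever met its stop at the height expected for flat, with a final push of about 16 N.
- **Last checks:** the before and after pictures show the rear-left lever flat and the other three standing. The plate, weight, stamp and block look unmoved. The gripper was clear of everything.
- **What disagreed:** the finger ends were about 30 mm higher than the reported TCP. I confirmed this from two camera views and from where contact came, and corrected for it.
- **What was less gentle than planned:** the front-right press reached 14 N with about 9 N sideways, but the plate did not visibly shift.
- **Not checked:** I did not press the rear-left corner again after setting the shim.

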